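# Load the red reference tile on the microscope

## Robot

A 6-joint arm with a two-finger parallel gripper is mounted at the origin on the work surface. World frame = base frame: x ahead of the robot, y to its left, z up, the work surface at z = 0. Lengths are in mm, angles in rad, forces in N, time in s.
With the tool pointing down it reaches from about 275 to 750 mm from the base axis. Payload 10.2 kg.
Tool frame: the origin (TCP) lies midway between the tips of the shut fingers; the grasp point (between the pads) lies 19 mm behind it; z points along the fingers, y is the line along which they close (so a half turn about z gives the same grasp; the last joint's range is limited). The gripper opens to 85 mm and grips with 20 to 120 N. Pads are 22 mm wide; open, the fingers measure 114 mm over their backs; the gripper's body (76 mm by 85 mm) begins 54 mm behind the grasp point. The pads swing forward as they close: fully open they stand 13 mm farther back than shut.
Start: joints at [-1.514, 0.313, 1.498, -0, 1.331, -0.223], TCP at [144.973, -504.593, 231.294] pointing down, gripper open.
Joint ranges: [-2.94, 2.94], [-0.97, 2.17], [0.19, 2.56], [-1.23, 4.37], [0.02, 3.11], [-2.88, 2.88]. Speed limits (rad/s): [2.39, 2.39, 3.01, 3.14, 3.14, 3.14].

## Interface

Orientations are given as a unit quaternion [w, x, y, z].
In Python, from rig import ctrl gives the robot as it stands.
- The arm moves only by the tool arm_command, never from a script. Its argument "increments" is a list of rows, each an object with "dr": the turn, a rotation vector about the tool's x, y, z in units of pi/4 rad (1.0 is pi/4 rad), a list of three; "offset": the shift along the tool's x, y, z in units of 120 mm (1.0 is 120 mm), a list of three; "hand": the opening, from -1 (shut) to 1 (fully open). A call has 1 to 8 rows; each row shifts and turns the commanded pose from where the row before left it, along the tool's axes as they then stand; what a row does not reach is not made up. A row lasts 1/10 s, in which the tool goes at most 50 mm and 8.59 degrees, less where a joint would pass 70% of its speed; a pose out of reach is approached as far as the arm can. A call with a number of a shift or a turn outside -1 to 1 is refused whole. A call with a gripper value outside its range is refused whole. The fingers move at their own pace and stop on an object; "grip_force" is the grip in N (left out, the last holds). Time passes only in rows, so rows that do not move let the fingers close. It gives the time, the measured TCP pose, the force, the opening and the grip force at its end, in the units of the state.
- ctrl.sense(): the state, without advancing time (a new reading comes with each control period).
- ctrl.capture(name): name is "scene" or "top" or "wrist"; returns the picture (400x640x3 uint8, red, green, blue); there is no depth.
- ctrl.camera_info(name): a dict with "K" (3x3 intrinsics, pixels), "dist" ([k1, k2, p1, p2, k3] as OpenCV has them; the pictures are not rectified), "R" (3x3) and "t" (3): a world point X has camera coordinates R X + t. Camera axes: x right, y down, z forward; pixel columns grow to the right and rows downward; lengths in mm; the calibration is good to about 2 mm. A picture is of the moment at which its call begins: read the wrist's pose just before it. camera_info takes no time and is no camera call; for the wrist camera it gives the pose at the moment of the call.
- ctrl.finish_job(): hands the job in; it is judged then, once.
The state is a dict: "time_s": time; "joints": joint angles; "dq": joint speeds; "tau": joint torques, N m; "eef_pos": TCP position; "ee_rot": TCP orientation; "force": force on the tool from outside, world axes, zero at the start; "wrist_torque": the same for the moment, N m; "grip_width": opening from 0.0 (shut) to 1.0 (fully open); "grip_force": force on a finger pad.
Only numpy, scipy, OpenCV 4.12 (cv2) and the standard library are available. Lean on these libraries where they do the work, as an engineer would, in place of code of your own. Each camera call takes 0.05 s, during which the arm holds its last target. There are 200 camera calls.

## Task

The microscope is to be colour-checked on red before the painting is examined: take the red reference tile out of the storage rack and seat it in the nest on the microscope stand, glazed side up and lying flat, fully down in the pocket, then let go of it. Handle the tile by its holder, never pressing on the sunken glazed face, and do not drop it; leave the other tiles in their places and do not disturb the other things on the bench.

Things in the scene. Friction and masses are not known exactly. Their poses are not given: they have to be found in the camera images.
- red_tile: loose red tile holder, 65 g, 16 thick (x) x 50 wide (y) x 42 high (z) mm, starting on edge in the rack. Origin: middle of its lower 16 x 50 mm edge, centre 21 mm up its z. Its x points out of the glazed side: flat red back at x=-8 mm, black rim (3 mm deep, 7 mm wide, all round) at x=5..8 mm. From above: a 13 mm red band (back side), a 3 mm black one (glazed side)
- red_glaze: the red tile's glazed ceramic face, fixed in its holder inside the black rim and sunk 2 mm below it; origin and axes as red_tile; surface at x = +6 mm, y -18..18 mm, z 7..35 mm
- red_back (a point): centre of the flat back of the red tile (x = -8 mm, z = 21 mm in the tile's axes); axes as the tile's
- rack: fixed wooden rack 208 (x) x 123 (y) x 45 mm, origin under its centre. 3 lengthwise walls, 5 thick and 45 high, form two lanes 54 wide centred on y=-29.5 and 29.5 mm; in each, 3 cross grooves 20 mm long at x=-66, 0, 66, floor 5 mm up, lands between them 13 mm up. Tiles stand in five grooves, width across the lane (2 mm play each end), glazed side to the rack's +x, tops 47 mm up, 50 mm apart
- nest (a point): centre of the nest's pocket floor, 34 mm above the table, on the fixed microscope stand; z up. Aluminium pocket 53 (x) x 45 mm (y) for a tile lying on its back, either way round; walls 6 mm high, 5 thick. In each x end a finger notch 36 mm wide, open to 20 mm below the pocket floor, starts 21 mm from the centre, so fingers can hold the tile's narrow ends all the way down
- stand: fixed digital microscope on a boom stand; grey base plate 250 (x) x 200 (y) x 12 mm, origin under its centre, axes parallel to the nest's. Nest at x=-55, y=28 mm. Column 25 mm thick, 350 high at x=85, y=-65; boom and microscope head are swung away to -y (x=85, y=-90 to -290, lowest 166 mm up)
- mat: black rubber handling mat, fixed, 130 x 130 mm, 4 mm thick, bare, free for setting a tile down; origin under its centre, top 4 mm above the table
- green_tile: green reference tile, loose, standing on edge in one of the rack's grooves; same make, size and axes as red_tile
- blue_tile: blue reference tile, loose, standing on edge in one of the rack's grooves; same make, size and axes as red_tile
- white_tile: white reference tile, loose, standing on edge in one of the rack's grooves; same make, size and axes as red_tile
- yellow_tile: yellow reference tile, loose, standing on edge in one of the rack's grooves; same make, size and axes as red_tile
- loupe: black magnifier loupe, loose, 38 mm across, 38 mm high, standing; origin under its centre
- colorimeter: white hand-held colour meter, loose, 170 x 62 x 36 mm, lying; origin under its centre
- varnish_jar: amber glass jar with black cap, loose, 50 mm across, 58 mm high; origin under its centre
There are look-alikes about, which are no part of the job. There is more than one size of the red_tile; the job needs the smaller.

How it is judged (in metres and radians):
At the end, for the whole second after the job is handed in: The red tile lies released and still in the nest, glazed side up and level within 0.06 rad, its back within 4 mm of the pocket centre sideways and at most 2 mm above the pocket floor, square to the pocket within 0.1 rad; the other four tiles are within 10 mm of their starting places (horizontal distance between red_back and nest below 0.004 m and z of red_back in the frame of nest between -0.003 and 0.002 m and angle between red_tile's own x axis and vertical below 0.06 rad and angle between the y axis of red_tile and the x axis of nest, either way round below 0.1 rad and linear speed of red_tile below 0.01 m/s and distance of each of green_tile, blue_tile, white_tile, yellow_tile from where it was at the start of the episode below 0.01 m); the robot touches nothing.
It fails at once if the fingers press on the sunken glazed face of the red tile (more than 1 N) (contact force between the fingers and red_glaze above 1 N).
It fails at once if the red tile is dropped or flung: it moves faster than 0.6 m/s with no finger on it (linear speed of red_tile above 0.6 m/s and contact force between the fingers and red_tile below 0.05 N).
It fails at once if another tile, the loupe, the colour meter or the jar is shifted by more than 20 mm (distance of any of green_tile, blue_tile, white_tile, yellow_tile, loupe, colorimeter, varnish_jar from where it was at the start of the episode above 0.02 m).
It also fails if it takes over 54 s, if anything falls off the work surface, if the arm or the gripper's body presses on something with over 40 N, if the wrist force passes 120 N, or if a joint passes its speed limit or range.

## Working session

There is one attempt and no reset: what is moved stays moved. The work goes in short steps, Python scripts to look and compute and a tool call to move; the robot and the scene stay as the last step left them, time stands still between calls to the robot, and variables do not carry over. Pictures are saved under pics/ and viewed, at most 11 in all, crops included, and the job is handed in when it is done.

Besides the shell and the picture viewer there is one more tool, called after "Emit:" in YAML: its name, and indented under it one key for each argument. arm_command: Moves the arm, as the interface text tells. Shifts and turns lie within -1 to 1; 1 stands for 120 mm of shift or pi/4 rad of turn. Its arguments: {"type":"object","properties":{"increments":{"type":"array"},"grip_force":{"type":"number"}},"required":["increments"]}

```bash
mkdir -p pics; ls; python3 - <<'E'
from rig import ctrl
import cv2
for n in("scene","top"):
    cv2.imwrite(f"pics/{n}0.png",ctrl.capture(n)[:,:,::-1]); i=ctrl.camera_info(n);print(n,i)
s=ctrl.sense();print(s)
E
```

```text
pics
scene {'K': array([[514.05144172,   0.        , 322.16885452],
       [  0.        , 514.05144172, 202.31535282],
       [  0.        ,   0.        ,   1.        ]]), 'dist': array([0.0089694, 0.       , 0.       , 0.       , 0.       ]), 'R': array([[-0.14941904,  0.98872325,  0.01001398],
       [ 0.76503525,  0.12201888, -0.63232307],
       [-0.62641442, -0.08682006, -0.77464008]]), 't': array([  69.90860355, -401.81686757, 1588.15100903])}
top {'K': array([[406.20609228,   0.        , 327.78671003],
       [  0.        , 406.20609228, 200.28460812],
       [  0.        ,   0.        ,   1.        ]]), 'dist': array([-0.09667474,  0.        ,  0.        ,  0.        ,  0.        ]), 'R': array([[-0.01322235, -0.99949045,  0.02905172],
       [-0.99148068,  0.0093401 , -0.12991855],
       [ 0.129581  , -0.03052205, -0.99109897]]), 't': array([ 24.72233243, 613.59319492, 917.79938089])}
{'time_s': 0.1, 'joints': array([-1.51442448e+00,  3.13404501e-01,  1.49836170e+00,  7.37632634e-06,
        1.33101557e+00, -2.23404288e-01]), 'dq': array([ 1.13837417e-04,  3.31615353e-04, -7.81504675e-04, -1.22730368e-03,
        1.40928251e-05,  1.11428128e-03]), 'tau': array([ 2.22411094e-03, -4.12900758e+01, -2.60142964e+01, -1.58519551e-04,
        3.04607922e-03,  1.07996496e-05]), 'eef_pos': array([ 144.94822869, -504.35124674,  230.78673786]), 'ee_rot': array([-5.92186126e-04,  9.90231557e-01,  1.39431380e-01,  5.31671102e-05]), 'force': array([ 0.20659825, -0.37654833, -0.18189002]), 'wrist_torque': array([0.03516634, 0.04678746, 0.05295377]), 'grip_force': 0.0, 'grip_width': 0.9995230687870258}
```

View pics/scene0.png

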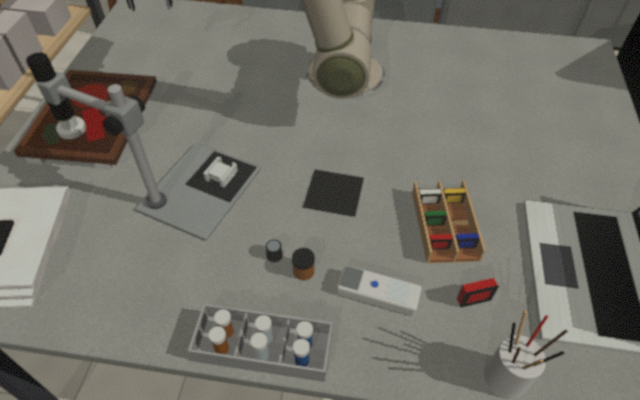

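View pics/top0.png

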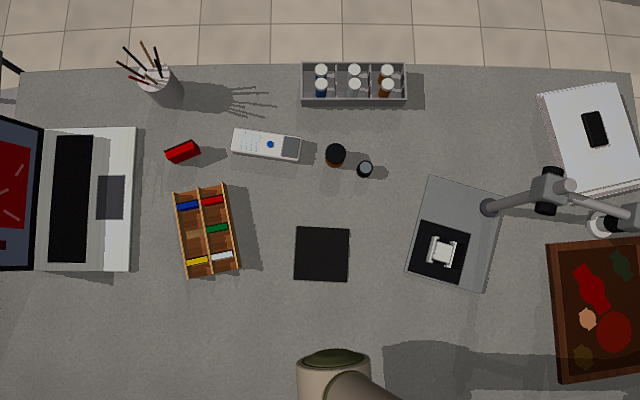

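Top view: the rack is at about (207,230), with tiles blue (187,206), red (213,200), green (217,228), yellow (197,260) and white (222,256). The stand is at (455,235), its nest at (441,251), and the mat at (322,254). There are two red candidates: the tile in the rack groove at (213,200), and a bigger loose red block outside it at (181,152). The one in the rack fits, since it is the smaller and stands in a groove. I'll confirm that in an enlarged crop.

```bash
python3 - <<'E'
import cv2,numpy as np
a=cv2.imread("pics/top0.png")
c=[cv2.resize(a[y:y+h,x:x+w],None,fx=4,fy=4,interpolation=cv2.INTER_CUBIC) for x,y,w,h in((155,135,98,150),(395,165,98,150))]
cv2.imwrite("pics/c1.png",np.hstack(c))
E
```

```text
(no output)
```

View pics/c1.png

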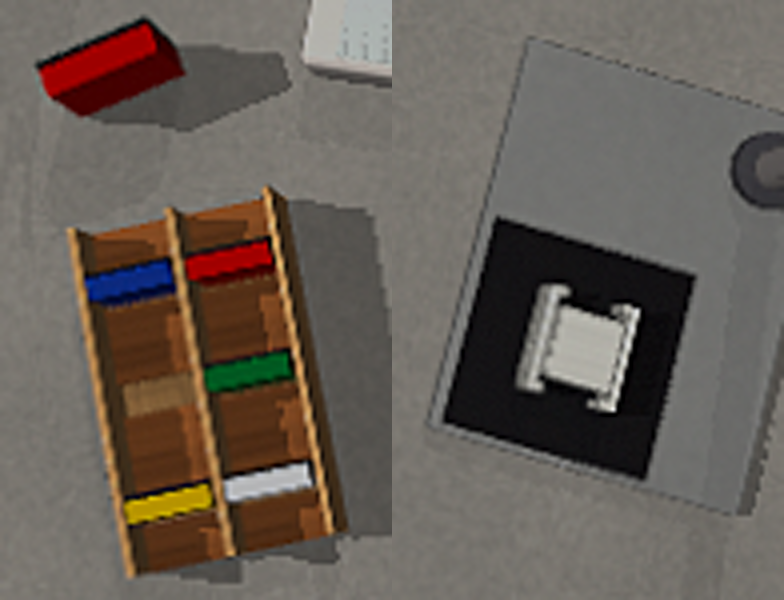

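The crop confirms it. In the rack, the right lane's far groove holds the small red tile with its black band on the far side, top face from (201,199) to (223,200). The larger red block is outside the rack. The nest's finger notches are at its upper and lower ends.

```bash
cat > h.py <<'E'
import numpy as np,cv2
from rig import ctrl
from scipy.spatial.transform import Rotation as Ro
def px2w(name,pts,z,info=None):
    i=info or ctrl.camera_info(name)
    u=cv2.undistortPoints(np.array(pts,float).reshape(-1,1,2),i['K'],np.array(i['dist'])).reshape(-1,2)
    d=np.c_[u,np.ones(len(u))]@i['R']; c=-i['R'].T@i['t']
    return c+d*((z-c[2])/d[:,2])[:,None]
def pose():
    s=ctrl.sense(); q=s['ee_rot']; return np.array(s['eef_pos']),Ro.from_quat([q[1],q[2],q[3],q[0]]),s
def frame(zdir,ydir):
    z=np.array(zdir,float);z/=np.linalg.norm(z);y=np.array(ydir,float);y-=z*(y@z);y/=np.linalg.norm(y)
    return Ro.from_matrix(np.c_[np.cross(y,z),y,z])
def go(p,R):
    """increments (total) from current pose to p,R: offset in tool axes, if translate first with current orientation"""
    P,C,s=pose(); off=C.inv().apply(np.array(p)-P); rv=(C.inv()*R).as_rotvec()
    print('t',round(s['time_s'],2),'P',P.round(1),'off/120',(off/120).round(3),'dr/(pi/4)',(rv/(np.pi/4)).round(3),'nrows',round(max(np.linalg.norm(off)/50,np.linalg.norm(rv)/.1499),1))
E
python3 - <<'E'
from h import *
f=lambda n,p,z:print(n,px2w("top",p,z).round(1).tolist())
f('rackwalls',[(172.5,192.5),(187.5,278.75),(197.5,187.5),(213,273.25),(222,182),(240,267.5)],45)
f('red',[(201,199.5),(222.5,194.75),(202.25,205.5),(223.5,200.5)],47)
f('base',[(429,174.5),(404.5,272.5),(483.25,293.75)],12)
f('nestfloor',[(444,252.5)],34)
f('mat',[(322,254)],4)
i=ctrl.camera_info("wrist");P,C,s=pose();print(i, (-i['R'].T@i['t']-P), C.inv().apply(-i['R'].T@i['t']-P))
E
```

```text
rackwalls [[635.1, 384.0, 45.0], [434.3, 342.9, 45.0], [646.4, 324.6, 45.0], [446.7, 283.8, 45.0], [658.9, 266.7, 45.0], [459.4, 221.6, 45.0]]
red [[617.5, 314.8, 47.0], [628.3, 264.4, 47.0], [603.4, 311.5, 47.0], [614.7, 261.7, 47.0]]
base [[679.6, -235.1, 12.0], [441.0, -164.9, 12.0], [385.0, -357.8, 12.0]]
nestfloor [[487.0, -256.8, 34.0]]
mat [[488.2, 32.3, 4.0]]
{'K': array([[348.5644439 ,   0.        , 316.33152993],
       [  0.        , 348.5644439 , 206.31719929],
       [  0.        ,   0.        ,   1.        ]]), 'dist': array([-0.00847505,  0.        ,  0.        ,  0.        ,  0.        ]), 'R': array([[ 0.27650661, -0.96101138, -0.0011039 ],
       [-0.91524703, -0.26368899,  0.30461615],
       [-0.29303067, -0.08321803, -0.95247456]]), 't': array([-523.95758575,  -39.54229772,  380.10149222])} [ 75.11993247  22.02647347 142.71708662] [  78.32005839   -0.59175724 -142.69532185]
```

Emit:
arm_command:
  increments:
    - {"dr": [0,0,-0.19],"offset": [0,0,0],"hand": 1}
    - {"dr": [0,0,-0.19],"offset": [0,0,0],"hand": 1}
    - {"dr": [0,0,-0.19],"offset": [0,0,0],"hand": 1}
    - {"dr": [0,0,-0.19],"offset": [0,0,0],"hand": 1}
    - {"dr": [0,0,-0.19],"offset": [0,0,0],"hand": 1}
    - {"dr": [0,0,-0.19],"offset": [0,0,0],"hand": 1}
    - {"dr": [0,0,-0.19],"offset": [0,0,0],"hand": 1}
    - {"dr": [0,0,-0.19],"offset": [0,0,0],"hand": 1}

```text
time_s: 0.9
eef_pos: [145.0, -504.4, 230.9]
ee_rot: [-0.0, 0.739, 0.674, 0.0]
force: [1.0, 0.1, -0.1]
grip_width: 0.997
grip_force: 0.0
```

Emit:
arm_command:
  increments:
    - {"dr": [0,0,-0.19],"offset": [0,0,0],"hand": 1}
    - {"dr": [0,0,-0.19],"offset": [0,0,0],"hand": 1}
    - {"dr": [0,0,0],"offset": [0.283,0.26,0],"hand": 1}
    - {"dr": [0,0,0],"offset": [0.283,0.26,0],"hand": 1}
    - {"dr": [0,0,0],"offset": [0.283,0.26,0],"hand": 1}
    - {"dr": [0,0,0],"offset": [0.283,0.26,0],"hand": 1}
    - {"dr": [0,0,0],"offset": [0.283,0.26,0],"hand": 1}
    - {"dr": [0,0,0],"offset": [0.283,0.26,0],"hand": 1}

```text
time_s: 1.7
eef_pos: [288.1, -265.7, 231.2]
ee_rot: [-0.0, 0.633, 0.774, 0.0]
force: [0.4, -0.7, -0.2]
grip_width: 0.998
grip_force: 0.0
```

Emit:
arm_command:
  increments:
    - {"dr": [0,0,0],"offset": [0.283,0.26,0],"hand": 1}
    - {"dr": [0,0,0],"offset": [0.283,0.26,0],"hand": 1}
    - {"dr": [0,0,0],"offset": [0.283,0.26,0],"hand": 1}
    - {"dr": [0,0,0],"offset": [0.283,0.26,0],"hand": 1}
    - {"dr": [0,0,0],"offset": [0.283,0.26,0],"hand": 1}
    - {"dr": [0,0,0],"offset": [0.283,0.26,0],"hand": 1}
    - {"dr": [0,0,0],"offset": [0.283,0.26,0],"hand": 1}
    - {"dr": [0,0,0],"offset": [0.283,0.26,0],"hand": 1}

```text
time_s: 2.5
eef_pos: [478.5, 50.6, 231.1]
ee_rot: [-0.0, 0.632, 0.775, -0.0]
force: [0.8, -1.2, 1.2]
grip_width: 1.003
grip_force: 0.0
```

```bash
python3 - <<'E'
from h import *
y=np.radians(11.8)
go([617,288.5,180],frame([0,0,-1],[np.cos(y),np.sin(y),0])); print(pose()[2]['joints'].round(2))
E
```

```text
t 2.5 P [478.5  50.6 231.1] off/120 [1.711 1.528 0.426] dr/(pi/4) [-0.     0.    -0.006] nrows 5.6
[-0.14  0.22  1.62 -0.    1.3  -0.34]
```

Emit:
arm_command:
  increments:
    - {"dr": [0,0,0],"offset": [0.285,0.255,0.07],"hand": 1}
    - {"dr": [0,0,0],"offset": [0.285,0.255,0.07],"hand": 1}
    - {"dr": [0,0,0],"offset": [0.285,0.255,0.07],"hand": 1}
    - {"dr": [0,0,0],"offset": [0.285,0.255,0.07],"hand": 1}
    - {"dr": [0,0,0],"offset": [0.285,0.255,0.07],"hand": 1}
    - {"dr": [0,0,0],"offset": [0.285,0.255,0.07],"hand": 1}
    - {"dr": [0,0,0],"offset": [0,0,0],"hand": 1}
    - {"dr": [0,0,0],"offset": [0,0,0],"hand": 1}

```text
time_s: 3.3
eef_pos: [616.4, 286.7, 179.4]
ee_rot: [-0.001, 0.632, 0.775, -0.001]
force: [0.9, 0.5, -0.0]
grip_width: 0.998
grip_force: 0.0
```

```bash
python3 - <<'E'
from h import *
import pickle
i=ctrl.camera_info("wrist");im=ctrl.capture("wrist")
pickle.dump((i,im),open("w1.pkl","wb"))
cv2.imwrite("pics/w1.png",cv2.resize(im[:,:,::-1],None,fx=1.25,fy=1.25)); P,C,s=pose();print(P,C.as_matrix().round(3),s['joints'].round(2))
# predicted pixels of red tile top corners
y=np.radians(11.8);c=np.array([616.5,288.5,47]);ax=np.array([np.cos(y),np.sin(y),0]);ay=np.array([-np.sin(y),np.cos(y),0])
X=np.array([c+a*8*ax+b*25*ay for a,b in((1,1),(1,-1),(-1,-1),(-1,1))])
print(cv2.projectPoints(X,cv2.Rodrigues(i['R'])[0],i['t'],i['K'],i['dist'])[0].reshape(-1,2)*1.25)
E
```

```text
[616.5403199  285.92694742 180.57322025] [[-0.2    0.98  -0.001]
 [ 0.98   0.2   -0.   ]
 [-0.    -0.001 -1.   ]] [ 0.26  0.7   1.03 -0.    1.41  0.06]
[[408.59138009 203.85381002]
 [408.14455241 277.4484294 ]
 [384.35962374 277.50184272]
 [383.50271337 203.92298242]]
```

View pics/w1.png

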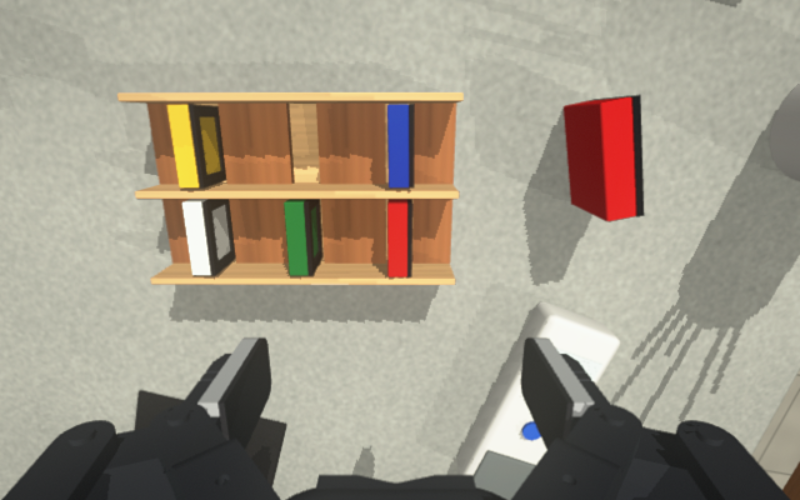

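The wrist view shows the red tile's top at columns 387–412 and rows 200–277. That is about 2 mm from the prediction, so I'm correcting for it and descending with the fingers part closed.

Emit:
arm_command:
  grip_force: 40
  increments:
    - {"dr": [0,0,0],"offset": [0.027,0.021,0],"hand": -0.06}
    - {"dr": [0,0,0],"offset": [0,0,0.2],"hand": -0.06}
    - {"dr": [0,0,0],"offset": [0,0,0.2],"hand": -0.06}
    - {"dr": [0,0,0],"offset": [0,0,0.2],"hand": -0.06}
    - {"dr": [0,0,0],"offset": [0,0,0.2],"hand": -0.06}
    - {"dr": [0,0,0],"offset": [0,0,0.15],"hand": -0.06}
    - {"dr": [0,0,0],"offset": [0,0,0],"hand": -0.06}
    - {"dr": [0,0,0],"offset": [0,0,0],"hand": -0.06}

```text
time_s: 4.15
eef_pos: [619.1, 289.6, 68.3]
ee_rot: [0.0, 0.633, 0.774, 0.001]
force: [-0.1, 0.7, 0.8]
grip_width: 0.473
grip_force: 0.0
```

```bash
python3 - <<'E'
from h import *
y=np.radians(11.8)
go([618.3,289.5,38.5],frame([0,0,-1],[np.cos(y),np.sin(y),0]))
im=ctrl.capture("wrist")
cv2.imwrite("pics/w2.png",cv2.resize(im[100:400,180:580,::-1],None,fx=2,fy=2))
E
```

```text
t 4.15 P [619.1 289.6  68.3] off/120 [ 0.    -0.007  0.248] dr/(pi/4) [ 0.002 -0.    -0.007] nrows 0.6
```

View pics/w2.png

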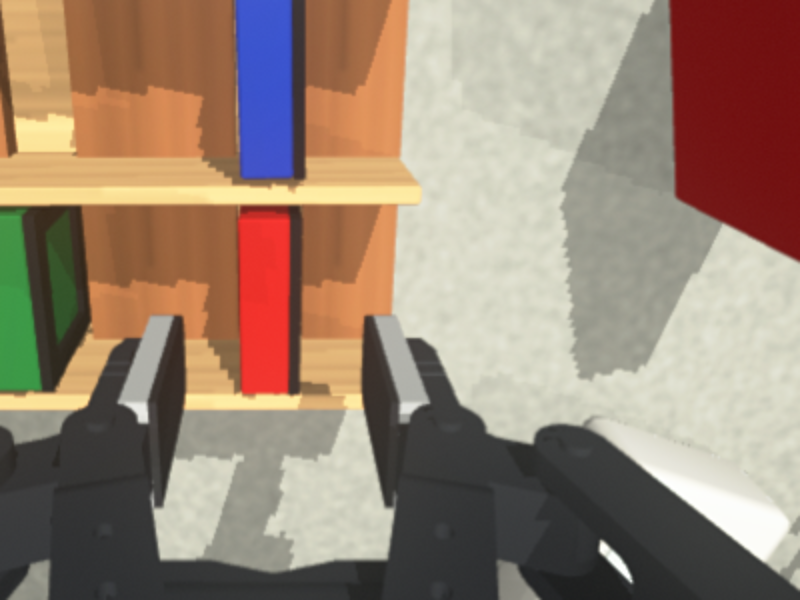

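The fingertips at columns 183 and 363 straddle the tile at 240–300, so it's centred. Going down and gripping.

Emit:
arm_command:
  grip_force: 40
  increments:
    - {"dr": [0,0,0],"offset": [0,-0.007,0.085],"hand": -0.06}
    - {"dr": [0,0,0],"offset": [0,0,0.085],"hand": -0.06}
    - {"dr": [0,0,0],"offset": [0,0,0.075],"hand": -0.06}
    - {"dr": [0,0,0],"offset": [0,0,0],"hand": -0.06}
    - {"dr": [0,0,0],"offset": [0,0,0],"hand": -1}
    - {"dr": [0,0,0],"offset": [0,0,0],"hand": -1}
    - {"dr": [0,0,0],"offset": [0,0,0],"hand": -1}
    - {"dr": [0,0,0],"offset": [0,0,0],"hand": -1}

```text
time_s: 5.0
eef_pos: [618.1, 289.9, 38.0]
ee_rot: [0.0, 0.632, 0.775, 0.0]
force: [0.1, -0.2, 1.8]
grip_width: 0.17
grip_force: 40.5
```

Emit:
arm_command:
  increments:
    - {"dr": [0,0,0],"offset": [0,0,0],"hand": -1}
    - {"dr": [0,0,0],"offset": [0,0,0],"hand": -1}
    - {"dr": [0,0,0],"offset": [0,0,-0.04],"hand": -1}
    - {"dr": [0,0,0],"offset": [0,0,-0.08],"hand": -1}
    - {"dr": [0,0,0],"offset": [0,0,-0.12],"hand": -1}
    - {"dr": [0,0,0],"offset": [0,0,-0.16],"hand": -1}
    - {"dr": [0,0,0],"offset": [0,0,-0.2],"hand": -1}
    - {"dr": [0,0,0],"offset": [0,0,-0.2],"hand": -1}

```text
time_s: 5.8
eef_pos: [617.8, 289.8, 135.6]
ee_rot: [0.0, 0.633, 0.775, 0.0]
force: [0.7, 0.9, -1.2]
grip_width: 0.173
grip_force: 40.2
```

```bash
python3 - <<'E'
from h import *
m=px2w("top",[(294,228.5),(347,228.5),(295,281),(349,281)],4) ;print(m.round(1))
y=np.radians(-16.3-90)
p=m.mean(0);p[2]=120
go(p,frame([0,0,-1],[np.cos(y),np.sin(y),0]))
im=ctrl.capture("wrist")
cv2.imwrite("pics/w3.png",im[:,:,::-1]); print(pose()[2]['joints'].round(2))
E
```

```text
[[550.4  99.4   4. ]
 [549.  -29.1   4. ]
 [424.8  97.6   4. ]
 [422.9 -31.6   4. ]]
t 5.8 P [617.8 289.8 135.6] off/120 [-1.87  -1.496  0.129] dr/(pi/4) [ 0.000e+00 -1.000e-03  2.618e+00] nrows 13.7
[0.27 0.74 1.07 0.   1.33 0.07]
```

View pics/w3.png

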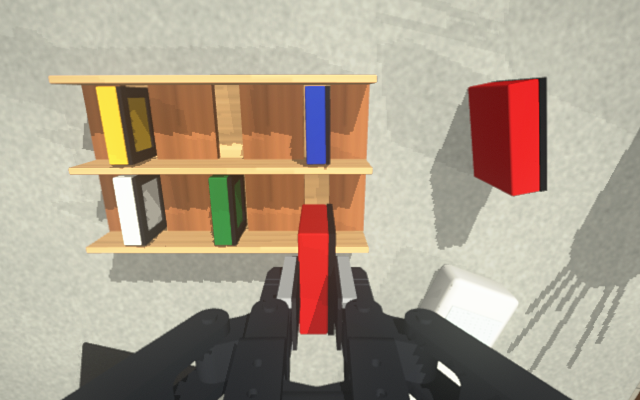

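The tile hangs straight in the fingers at (314,270), and all the other tiles are still in place. Carrying it to the mat centre, about (487,34).

Emit:
arm_command:
  increments:
    - {"dr": [0,0,0],"offset": [-0.234,-0.187,0],"hand": -1}
    - {"dr": [0,0,0],"offset": [-0.234,-0.187,0],"hand": -1}
    - {"dr": [0,0,0],"offset": [-0.234,-0.187,0],"hand": -1}
    - {"dr": [0,0,0],"offset": [-0.234,-0.187,0],"hand": -1}
    - {"dr": [0,0,0],"offset": [-0.234,-0.187,0],"hand": -1}
    - {"dr": [0,0,0],"offset": [-0.234,-0.187,0],"hand": -1}
    - {"dr": [0,0,0],"offset": [-0.234,-0.187,0],"hand": -1}
    - {"dr": [0,0,0],"offset": [-0.234,-0.187,0],"hand": -1}

```text
time_s: 6.65
eef_pos: [486.1, 32.7, 134.2]
ee_rot: [0.001, 0.632, 0.775, 0.0]
force: [0.7, -0.2, -0.9]
grip_width: 0.171
grip_force: 40.3
```

Emit:
arm_command:
  increments:
    - {"dr": [0,0,0.187],"offset": [0,0,0],"hand": -1}
    - {"dr": [0,0,0.187],"offset": [0,0,0],"hand": -1}
    - {"dr": [0,0,0.187],"offset": [0,0,0],"hand": -1}
    - {"dr": [0,0,0.187],"offset": [0,0,0],"hand": -1}
    - {"dr": [0,0,0.187],"offset": [0,0,0],"hand": -1}
    - {"dr": [0,0,0.187],"offset": [0,0,0],"hand": -1}
    - {"dr": [0,0,0.187],"offset": [0,0,0],"hand": -1}
    - {"dr": [0,0,0.187],"offset": [0,0,0],"hand": -1}

```text
time_s: 7.45
eef_pos: [486.9, 33.8, 134.2]
ee_rot: [0.0, 0.957, 0.291, 0.0]
force: [0.3, 1.4, -0.9]
grip_width: 0.17
grip_force: 40.3
```

Emit:
arm_command:
  increments:
    - {"dr": [0,0,0.187],"offset": [0,0,0.1],"hand": -1}
    - {"dr": [0,0,0.187],"offset": [0,0,0.1],"hand": -1}
    - {"dr": [0,0,0.187],"offset": [0,0,0.1],"hand": -1}
    - {"dr": [0,0,0.187],"offset": [0,0,0.1],"hand": -1}
    - {"dr": [0,0,0.187],"offset": [0,0,0.1],"hand": -1}
    - {"dr": [0,0,0.187],"offset": [0,0,0.1],"hand": -1}
    - {"dr": [0,0,0],"offset": [0,0,0],"hand": -1}
    - {"dr": [0,0,0],"offset": [0,0,0],"hand": -1}

```text
time_s: 8.25
eef_pos: [487.1, 33.8, 62.2]
ee_rot: [0.0, 0.99, -0.14, 0.0]
force: [0.0, 0.0, -0.0]
grip_width: 0.178
grip_force: 40.3
```

```bash
python3 - <<'E'
from h import *
y=np.radians(-16.3-90)
go([487,34,37.3],frame([0,0,-1],[np.cos(y),np.sin(y),0]));print(pose()[2]['joints'].round(2))
E
```

```text
t 8.25 P [487.1  33.8  62.2] off/120 [-0.001 -0.001  0.207] dr/(pi/4) [-0.    -0.001  0.005] nrows 0.5
[-0.17  0.45  1.8   0.    0.89  1.68]
```

Emit:
arm_command:
  increments:
    - {"dr": [0,0,0],"offset": [0,0,0.09],"hand": -1}
    - {"dr": [0,0,0],"offset": [0,0,0.07],"hand": -1}
    - {"dr": [0,0,0],"offset": [0,0,0.035],"hand": -1}
    - {"dr": [0,0,0],"offset": [0,0,0.01],"hand": -1}
    - {"dr": [0,0,0],"offset": [0,0,0],"hand": -1}
    - {"dr": [0,0,0],"offset": [0,0,0],"hand": -1}

```text
time_s: 8.85
eef_pos: [486.6, 33.9, 36.9]
ee_rot: [0.0, 0.99, -0.141, -0.0]
force: [-3.7, 0.4, 3.1]
grip_width: 0.172
grip_force: 40.8
```

Contact shows in the force reading, so I'm opening and backing off straight up.

Emit:
arm_command:
  increments:
    - {"dr": [0,0,0],"offset": [0,0,0],"hand": -0.4}
    - {"dr": [0,0,0],"offset": [0,0,0],"hand": -0.2}
    - {"dr": [0,0,0],"offset": [0,0,0],"hand": -0.2}
    - {"dr": [0,0,0],"offset": [0,0,-0.05],"hand": -0.2}
    - {"dr": [0,0,0],"offset": [0,0,-0.15],"hand": -0.2}
    - {"dr": [0,0,0],"offset": [0,0,-0.35],"hand": 0}
    - {"dr": [0,0,0],"offset": [0,0,-0.35],"hand": 1}
    - {"dr": [0,0,0],"offset": [0,0,-0.35],"hand": 1}

```text
time_s: 9.65
eef_pos: [486.5, 33.9, 189.1]
ee_rot: [0.0, 0.99, -0.142, 0.0]
force: [1.1, -0.3, 0.6]
grip_width: 0.822
grip_force: 0.0
```

```bash
python3 - <<'E'
from h import *
import math
im=ctrl.capture("wrist");cv2.imwrite("pics/w4.png",im[:,:,::-1])
y=np.radians(-16.3);nx=np.array([math.cos(y),math.sin(y),0]);ny=np.array([-math.sin(y),math.cos(y),0])
a=math.radians(45);d=np.array([0,0,-1])*math.cos(a)+ny*math.sin(a)
cen=np.array([486.7,33.9,25.])
print('tool d',d)
go(cen-d*100, frame(d,nx)); go(cen-d*100, frame(d,-nx)); print(pose()[2]['joints'].round(2), pose()[1].as_matrix().round(2))
E
```

```text
tool d [ 0.19846133  0.67868483 -0.70710678]
t 9.7 P [489.2  33.6 195.7] off/120 [-0.031  0.594  0.832] dr/(pi/4) [ 0.79   0.769 -1.881] nrows 11.4
t 9.7 P [489.2  33.6 195.7] off/120 [-0.031  0.594  0.832] dr/(pi/4) [ 0.77  -0.791  1.894] nrows 11.5
[-0.17  0.26  1.66  0.    1.21  1.68] [[ 0.96 -0.28  0.01]
 [-0.28 -0.96 -0.  ]
 [ 0.01 -0.   -1.  ]]
```

View pics/w4.png

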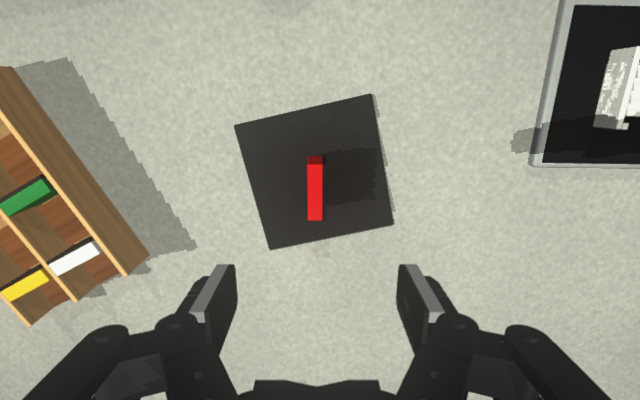

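The red tile stands upright on the mat at (316,190). Next I yaw 90° and tilt 45° so I can take it by its narrow ends.

Emit:
arm_command:
  increments:
    - {"dr": [0,0,-0.182],"offset": [0,0,0],"hand": 1}
    - {"dr": [0,0,-0.182],"offset": [0,0,0],"hand": 1}
    - {"dr": [0,0,-0.182],"offset": [0,0,0],"hand": 1}
    - {"dr": [0,0,-0.182],"offset": [0,0,0],"hand": 1}
    - {"dr": [0,0,-0.182],"offset": [0,0,0],"hand": 1}
    - {"dr": [0,0,-0.182],"offset": [0,0,0],"hand": 1}
    - {"dr": [0,0,-0.182],"offset": [0,0,0],"hand": 1}
    - {"dr": [0,0,-0.182],"offset": [0,0,0],"hand": 1}

```text
time_s: 10.5
eef_pos: [486.8, 33.8, 187.1]
ee_rot: [0.0, 0.908, 0.419, 0.0]
force: [0.1, 0.5, 0.2]
grip_width: 0.999
grip_force: 0.0
```

Emit:
arm_command:
  increments:
    - {"dr": [0,0,-0.182],"offset": [0,0,0],"hand": 1}
    - {"dr": [0,0,-0.182],"offset": [0,0,0],"hand": 1}
    - {"dr": [0,0,-0.182],"offset": [0,0,0],"hand": 1}
    - {"dr": [0,0.167,0],"offset": [0,0,0],"hand": 1}
    - {"dr": [0,0.167,0],"offset": [0,0,0],"hand": 1}
    - {"dr": [0,0.167,0],"offset": [0,0,0],"hand": 1}
    - {"dr": [0,0.167,0],"offset": [0,0,0],"hand": 1}
    - {"dr": [0,0.167,0],"offset": [0,0,0],"hand": 1}

```text
time_s: 11.3
eef_pos: [487.1, 33.5, 187.7]
ee_rot: [-0.194, 0.756, 0.568, 0.26]
force: [0.1, 1.2, 0.1]
grip_width: 1.0
grip_force: 0.0
```

Emit:
arm_command:
  increments:
    - {"dr": [0,0.167,0],"offset": [0,0,0],"hand": 1}
    - {"dr": [0,0,0],"offset": [0,0,0],"hand": 1}

```text
time_s: 11.5
eef_pos: [486.3, 32.6, 185.7]
ee_rot: [-0.232, 0.739, 0.553, 0.307]
force: [0.2, 0.6, 0.1]
grip_width: 0.996
grip_force: 0.0
```

```bash
cat >> h.py <<'E'
import math
y=np.radians(-16.3);nx=np.array([math.cos(y),math.sin(y),0]);ny=np.array([-math.sin(y),math.cos(y),0]);up=np.array([0,0,1.])
def tilt(deg): 
    a=math.radians(deg);return -up*math.cos(a)+ny*math.sin(a)
E
python3 - <<'E'
from h import *
d=tilt(45);cen=np.array([486.7,33.9,25.])
go(cen-d*60, frame(d,nx)); print(pose()[2]['joints'].round(2))
E
```

```text
t 11.5 P [486.3  32.6 185.7] off/120 [-0.94   0.004  0.451] dr/(pi/4) [-0.002 -0.005 -0.004] nrows 2.5
[-0.57  0.31  1.85  0.77  1.34 -0.61]
```

Emit:
arm_command:
  increments:
    - {"dr": [0,-0.005,0],"offset": [-0.235,0.001,0.112],"hand": 1}
    - {"dr": [0,0,0],"offset": [-0.235,0.001,0.112],"hand": 1}
    - {"dr": [0,0,0],"offset": [-0.235,0.001,0.112],"hand": 1}
    - {"dr": [0,0,0],"offset": [-0.235,0.001,0.112],"hand": 1}
    - {"dr": [0,0,0],"offset": [0,0,0],"hand": 1}
    - {"dr": [0,0,0],"offset": [0,0,0],"hand": 1}

```text
time_s: 12.1
eef_pos: [476.0, -6.2, 70.0]
ee_rot: [-0.229, 0.739, 0.556, 0.305]
force: [-1.0, 0.2, -0.3]
grip_width: 1.002
grip_force: 0.0
```

```bash
python3 - <<'E'
from h import *
d=tilt(45);cen=np.array([486.7,33.9,25.])
go(cen+d*13, frame(d,nx))
im=ctrl.capture("wrist");cv2.imwrite("pics/w5.png",im[:,:,::-1])
E
```

```text
t 12.1 P [476.   -6.2  70. ] off/120 [-0.018 -0.007  0.618] dr/(pi/4) [-0.002  0.005  0.003] nrows 1.5
```

View pics/w5.png

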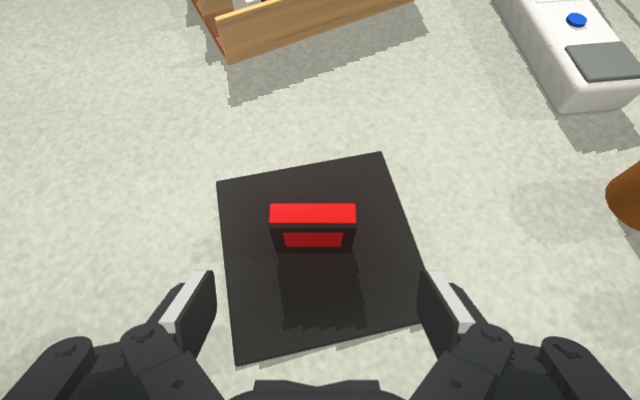

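The tile stands square at columns 269–357, centred between the fingers (215 and 418). Advancing and gripping its ends.

Emit:
arm_command:
  grip_force: 40
  increments:
    - {"dr": [0,0,0],"offset": [-0.009,-0.004,0.2],"hand": 1}
    - {"dr": [0,0,0],"offset": [-0.009,-0.003,0.2],"hand": 1}
    - {"dr": [0,0,0],"offset": [0,0,0.13],"hand": 1}
    - {"dr": [0,0,0],"offset": [0,0,0.088],"hand": 1}
    - {"dr": [0,0,0],"offset": [0,0,0],"hand": 1}
    - {"dr": [0,0,0],"offset": [0,0,0],"hand": 0.5}
    - {"dr": [0,0,0],"offset": [0,0,0],"hand": 0.3}
    - {"dr": [0,0,0],"offset": [0,0,0],"hand": 0.1}

```text
time_s: 12.95
eef_pos: [489.3, 41.8, 15.8]
ee_rot: [-0.229, 0.739, 0.555, 0.306]
force: [-0.6, -0.6, 0.5]
grip_width: 0.575
grip_force: 41.3
```

Emit:
arm_command:
  increments:
    - {"dr": [0,0,0],"offset": [0,0,0],"hand": 0}
    - {"dr": [0,0,0],"offset": [0,0,0],"hand": -1}
    - {"dr": [0,0,0],"offset": [0,0,0],"hand": -1}
    - {"dr": [0,0,0],"offset": [0,0,0],"hand": -1}

```text
time_s: 13.35
eef_pos: [489.3, 41.9, 15.7]
ee_rot: [-0.229, 0.739, 0.555, 0.306]
force: [-2.8, -2.8, 6.8]
grip_width: 0.577
grip_force: 41.8
```

```bash
python3 - <<'E'
from h import *
d=tilt(45);cen=np.array([486.7,33.9,25.])
P,C,s=pose();go(cen+d*13, frame(d,nx));print(s['joints'].round(2),s['grip_width'],s['force'])
D=C.as_matrix()
np.save('grasp.npy',np.c_[P,D])
# tilted vertical offset of tile bottom (z=4): tile centre in tool frame
print(C.inv().apply(cen-P))
E
```

```text
t 13.35 P [489.3  41.9  15.7] off/120 [ 0.005 -0.002  0.004] dr/(pi/4) [-0.     0.003  0.002] nrows 0.0
[-0.55  0.64  1.93  0.91  1.05 -0.93] 0.5771385855972339 [-2.8130442  -2.79353474  6.7764997 ]
[  0.58419589  -0.26707813 -12.4944801 ]
```

Emit:
arm_command:
  increments:
    - {"dr": [0,0,0],"offset": [0.05,0,-0.05],"hand": -1}
    - {"dr": [0,0,0],"offset": [0.15,0,-0.15],"hand": -1}
    - {"dr": [0,0,0],"offset": [0.25,0,-0.25],"hand": -1}
    - {"dr": [0,0,0],"offset": [0.25,0,-0.25],"hand": -1}
    - {"dr": [0,0,0],"offset": [0.25,0,-0.25],"hand": -1}
    - {"dr": [0,-0.167,0],"offset": [0,0,0],"hand": -1}
    - {"dr": [0,-0.167,0],"offset": [0,0,0],"hand": -1}
    - {"dr": [0,-0.167,0],"offset": [0,0,0],"hand": -1}

```text
time_s: 14.15
eef_pos: [489.1, 42.2, 177.5]
ee_rot: [-0.113, 0.785, 0.589, 0.153]
force: [-0.4, -1.0, -1.3]
grip_width: 0.574
grip_force: 41.5
```

Emit:
arm_command:
  increments:
    - {"dr": [0,-0.167,0],"offset": [0,0,0],"hand": -1}
    - {"dr": [0,-0.167,0],"offset": [0,0,0],"hand": -1}
    - {"dr": [0,-0.167,0],"offset": [0,0,0],"hand": -1}
    - {"dr": [0,0,0],"offset": [0,0,0],"hand": -1}

```text
time_s: 14.55
eef_pos: [489.1, 44.6, 176.9]
ee_rot: [0.002, 0.799, 0.602, -0.002]
force: [-0.5, 0.3, -0.7]
grip_width: 0.578
grip_force: 41.6
```

```bash
python3 - <<'E'
from h import *
go(np.array([487.2,-255.5,190])-40*ny, frame(tilt(0),nx));print(pose()[2]['joints'].round(2),pose()[2]['grip_width'])
E
```

```text
t 14.55 P [489.1  44.6 176.9] off/120 [-2.742  0.673 -0.092] dr/(pi/4) [0.001 0.008 0.006] nrows 6.8
[-0.14  0.29  1.68 -0.01  1.17  0.14] 0.5776313292204994
```

Emit:
arm_command:
  increments:
    - {"dr": [0,0.008,0.006],"offset": [-0.343,0.084,-0.012],"hand": -1}
    - {"dr": [0,0,0],"offset": [-0.343,0.084,-0.012],"hand": -1}
    - {"dr": [0,0,0],"offset": [-0.343,0.084,-0.012],"hand": -1}
    - {"dr": [0,0,0],"offset": [-0.343,0.084,-0.012],"hand": -1}
    - {"dr": [0,0,0],"offset": [-0.343,0.084,-0.012],"hand": -1}
    - {"dr": [0,0,0],"offset": [-0.343,0.084,-0.012],"hand": -1}
    - {"dr": [0,0,0],"offset": [-0.343,0.084,-0.012],"hand": -1}
    - {"dr": [0,0,0],"offset": [-0.343,0.084,-0.012],"hand": -1}

```text
time_s: 15.35
eef_pos: [472.2, -297.9, 187.4]
ee_rot: [-0.001, 0.801, 0.598, 0.002]
force: [1.0, -0.5, -1.4]
grip_width: 0.571
grip_force: 41.6
```

Emit:
arm_command:
  increments:
    - {"dr": [0,0,0],"offset": [0,0,0],"hand": -1}
    - {"dr": [0,0,0],"offset": [0,0,0],"hand": -1}

```text
time_s: 15.55
eef_pos: [472.4, -296.5, 187.0]
ee_rot: [-0.001, 0.802, 0.598, 0.002]
force: [0.3, 1.1, -0.8]
grip_width: 0.576
grip_force: 41.7
```

```bash
python3 - <<'E'
from h import *
import pickle
i=ctrl.camera_info("wrist");im=ctrl.capture("wrist");pickle.dump((i,im),open("w6.pkl","wb"))
P,C,s=pose();print(P,s['joints'].round(2))
n=np.array([487.2,-255.5,34])
X=np.array([n+a*nx+b*ny+up*h for a,b,h in((0,0,0),(26.5,22.5,6),(26.5,-22.5,6),(-26.5,-22.5,6),(-26.5,22.5,6),(26.5,27.5,6),(26.5,-27.5,6),(-26.5,-27.5,6),(-26.5,27.5,6))])
q=cv2.projectPoints(X,cv2.Rodrigues(i['R'])[0],i['t'],i['K'],i['dist'])[0].reshape(-1,2)
u,v=(q[0]-[100,75]).round().astype(int);u=max(u,0);v=max(v,0)
cv2.imwrite("pics/w6.png",cv2.resize(im[v:v+150,u:u+200,::-1],None,fx=4,fy=4,interpolation=cv2.INTER_CUBIC));print(u,v,((q-[u,v])*4).round())
E
```

```text
[ 472.74014536 -295.5766387   187.1487694 ] [-0.77  0.42  1.46  0.    1.26 -0.48]
219 65 [[402. 299.]
 [533. 189.]
 [528. 409.]
 [276. 411.]
 [270. 190.]
 [534. 163.]
 [527. 433.]
 [277. 434.]
 [269. 164.]]
```

View pics/w6.png

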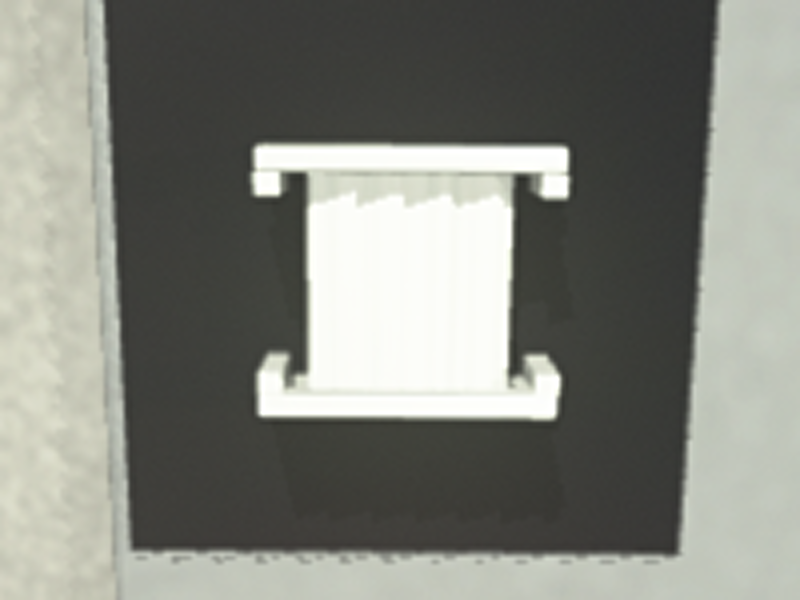

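The nest is clearly visible. In crop pixels its outer wall-top corners are about (254,145), (569,146), (557,418) and (257,418). I'll check the wrist-camera bias against the known tile pose on the mat (w5 picture) before using this.

```bash
python3 - <<'E'
from h import *
import pickle
i,im=pickle.load(open("w6.pkl","rb"));P,C,s=pose();u,v=219,65
pts=np.array([(254,145),(569,146),(558,418),(257,418)],float)/4+[u,v]-.375
w=px2w("wrist",pts,40,i);print('outer',w.round(1),w.mean(0),'expect 63x55',np.linalg.norm(w[0]-w[1]),np.linalg.norm(w[0]-w[3]))
dd=w[1]-w[0]+w[2]-w[3];print('yaw',np.degrees(np.arctan2(dd[1],dd[0])))
# inner: floor edges in x (+-21) z=34
wf=px2w("wrist",np.array([(308,300),(512,300)])/4+[u,v]-.375,34,i);print('floor x',wf.round(1),wf.mean(0),np.linalg.norm(wf[0]-wf[1]))
# camera in tool frame
Rt=i['R']@C.as_matrix(); cT=C.inv().apply(-i['R'].T@i['t']-P)
d=tilt(45); C5=frame(d,nx); C5=Ro.from_quat(np.array([.739,.5555,.3055,-.229])/np.linalg.norm([.739,.5555,.3055,-.229]));P5=np.array([476,-6.2,70.])
R5=Rt@C5.as_matrix().T; t5=-R5@(P5+C5.apply(cT))
rel=np.array([486.6,33.9,0])
X=[rel+a*ny+b*nx+h*up for a,b,h in((8,-25,46),(8,25,46),(-8,-25,46),(-8,25,46),(-8,0,4))]
print('w5 pred',cv2.projectPoints(np.array(X),cv2.Rodrigues(R5)[0],t5,i['K'],i['dist'])[0].reshape(-1,2).round(1).tolist())
im5=cv2.imread('pics/w5.png')
print(im5[196:260,300].tolist()); print(im5[212,262:276,2],im5[212,350:364,2])
E
```

```text
outer [[ 467.5 -217.    40. ]
 [ 527.7 -235.1   40. ]
 [ 511.8 -287.7   40. ]
 [ 450.9 -269.6   40. ]] [ 489.45631423 -252.3388403    40.        ] expect 63x55 62.78843854701795 55.21620868725892
yaw -16.657623053510747
floor x [[ 468.1 -249.8   34. ]
 [ 509.2 -262.    34. ]] [ 488.62084047 -255.86750495   34.        ] 42.849044646257475
w5 pred [[272.0, 202.0], [357.7, 202.1], [270.3, 227.2], [359.2, 227.3], [315.0, 252.5]]
[[55, 59, 68], [56, 58, 66], [55, 57, 66], [55, 57, 66], [55, 57, 66], [55, 56, 64], [53, 56, 80], [51, 53, 169], [53, 55, 251], [53, 55, 249], [53, 55, 247], [51, 54, 246], [51, 54, 246], [51, 53, 246], [52, 52, 246], [50, 52, 246], [49, 52, 246], [49, 50, 245], [50, 51, 245], [48, 49, 245], [47, 48, 245], [47, 48, 245], [46, 48, 244], [45, 48, 244], [46, 48, 245], [43, 44, 244], [40, 41, 210], [43, 44, 96], [47, 47, 57], [48, 47, 59], [47, 47, 58], [45, 45, 57], [32, 33, 47], [28, 28, 43], [28, 29, 42], [30, 30, 45], [27, 29, 80], [27, 28, 138], [26, 26, 139], [27, 27, 138], [26, 27, 138], [25, 26, 138], [25, 26, 137], [24, 24, 137], [27, 27, 138], [25, 26, 138], [24, 25, 137], [25, 26, 138], [25, 25, 138], [25, 25, 133], [25, 26, 104], [30, 29, 48], [30, 30, 40], [28, 28, 40], [27, 29, 39], [24, 25, 38], [28, 29, 39], [32, 34, 44], [35, 37, 47], [34, 36, 45], [34, 36, 46], [36, 38, 47], [35, 38, 45], [36, 38, 47]]
[ 64  64  65  64  64  62  68 142 246 248 246 246 245 246] [245 244 245 246 246 216  90  61  63  65  64  65  64  63]
```

```bash
cat >> h.py <<'E'
def setyaw(deg):
    global nx,ny
    y=np.radians(deg);nx=np.array([math.cos(y),math.sin(y),0]);ny=np.array([-math.sin(y),math.cos(y),0])
setyaw(-16.6)
N=np.array([489.3,-252.5,34.])
CT=frame(tilt(-45),nx)
def target(h): return N+(8+h)*up-CT.apply([.58,0,-12.5])
E
python3 - <<'E'
from h import *
import pickle
i,im=pickle.load(open("w6.pkl","rb"));P,C,s=pose()
X=[P+C.apply([x,0,z]) for x,z in((0,0),(0,-10),(11,0),(-11,0))]
print(cv2.projectPoints(np.array(X),cv2.Rodrigues(i['R'])[0],i['t'],i['K'],i['dist'])[0].reshape(-1,2).round(1).tolist())
# red tile extent in w6 near bottom
hsv=cv2.cvtColor(im,cv2.COLOR_RGB2HSV);m=((hsv[...,0]<8)|(hsv[...,0]>172))&(hsv[...,1]>150)&(hsv[...,2]>60)
ys,xs=np.nonzero(m);print(xs.min(),xs.max(),ys.min(),ys.max())
for r in range(ys.min(),ys.max()+1,15): q=xs[ys==r];print(r,q.min(),q.max(),(q.min()+q.max())/2)
print(target(45).round(1));go(target(45),CT)
E
```

```text
[[316.7, 273.2], [316.7, 284.5], [316.6, 251.2], [316.7, 294.2]]
249 384 252 306
252 255 273 264.0
267 251 382 316.5
282 249 384 316.5
297 288 359 323.5
[ 486.7 -261.4   78.6]
t 15.6 P [ 472.7 -295.6  187.1] off/120 [0.302 0.03  0.906] dr/(pi/4) [ 1.000e-03 -1.006e+00  2.000e-03] nrows 5.3
```

Columns are unbiased: the held tile's mid is 316.5 and the tool plane is 316.7. Tilting to lay the tile glaze up.

Emit:
arm_command:
  increments:
    - {"dr": [0,-0.168,0],"offset": [0,0,0],"hand": -1}
    - {"dr": [0,-0.168,0],"offset": [0,0,0],"hand": -1}
    - {"dr": [0,-0.168,0],"offset": [0,0,0],"hand": -1}
    - {"dr": [0,-0.168,0],"offset": [0,0,0],"hand": -1}
    - {"dr": [0,-0.168,0],"offset": [0,0,0],"hand": -1}
    - {"dr": [0,-0.168,0],"offset": [0,0,0],"hand": -1}
    - {"dr": [0,0,0],"offset": [0,0,0],"hand": -1}
    - {"dr": [0,0,0],"offset": [0,0,0],"hand": -1}

```text
time_s: 16.4
eef_pos: [473.4, -294.9, 187.2]
ee_rot: [0.229, 0.74, 0.554, -0.307]
force: [0.9, 0.1, -0.8]
grip_width: 0.578
grip_force: 41.7
```

```bash
python3 - <<'E'
from h import *
go(target(45),CT);print(pose()[2]['joints'].round(2))
E
```

```text
t 16.4 P [ 473.4 -294.9  187.2] off/120 [0.852 0.028 0.429] dr/(pi/4) [ 0.003 -0.     0.004] nrows 2.3
[-0.45  0.46  1.61 -0.89  1.12  0.27]
```

Emit:
arm_command:
  increments:
    - {"dr": [0.003,0,0.004],"offset": [0.213,0.007,0.107],"hand": -1}
    - {"dr": [0,0,0],"offset": [0.213,0.007,0.107],"hand": -1}
    - {"dr": [0,0,0],"offset": [0.213,0.007,0.107],"hand": -1}
    - {"dr": [0,0,0],"offset": [0.213,0.007,0.107],"hand": -1}
    - {"dr": [0,0,0],"offset": [0,0,0],"hand": -1}
    - {"dr": [0,0,0],"offset": [0,0,0],"hand": -1}
    - {"dr": [0,0,0],"offset": [0,0,0],"hand": -1}

```text
time_s: 17.1
eef_pos: [487.2, -263.7, 80.6]
ee_rot: [0.231, 0.741, 0.55, -0.307]
force: [0.0, -1.0, -0.8]
grip_width: 0.576
grip_force: 41.7
```

```bash
python3 - <<'E'
from h import *
go(target(9),CT)
im=ctrl.capture("top");hsv=cv2.cvtColor(im,cv2.COLOR_RGB2HSV)
a=im[230:280,415:475].astype(int)
m=(a[...,0]>90)&(a[...,1]<60)
ys,xs=np.nonzero(m);
w=(a[...,0]-a[...,1]).clip(30)-30; Y,X=np.mgrid[230:280,415:475]; w=w*cv2.dilate(m.astype('uint8'),np.ones((3,3)))
c=(np.array([(X*w).sum(),(Y*w).sum()])/w.sum());print('n',len(xs),c)
i=ctrl.camera_info("top"); P,C,s=pose(); cen=P+C.apply([.58,0,-12.5]);gl=cen+6*up
for n,p in(('glaze pred',gl),('nestwall c',N+6*up)): print(n,cv2.projectPoints(p[None],cv2.Rodrigues(i['R'])[0],i['t'],i['K'],i['dist'])[0].ravel())
cv2.imwrite("pics/t7.png",cv2.resize(im[200:300,380:520,::-1],None,fx=5.7,fy=5.7,interpolation=cv2.INTER_CUBIC))
E
```

```text
t 17.1 P [ 487.2 -263.7   80.6] off/120 [ 0.237 -0.011  0.211] dr/(pi/4) [ 0.001  0.005 -0.006] nrows 0.8
n 185 [451.00839059 251.21997933]
glaze pred [451.49474301 251.14063331]
nestwall c [442.98420327 251.53129754]
```

View pics/t7.png

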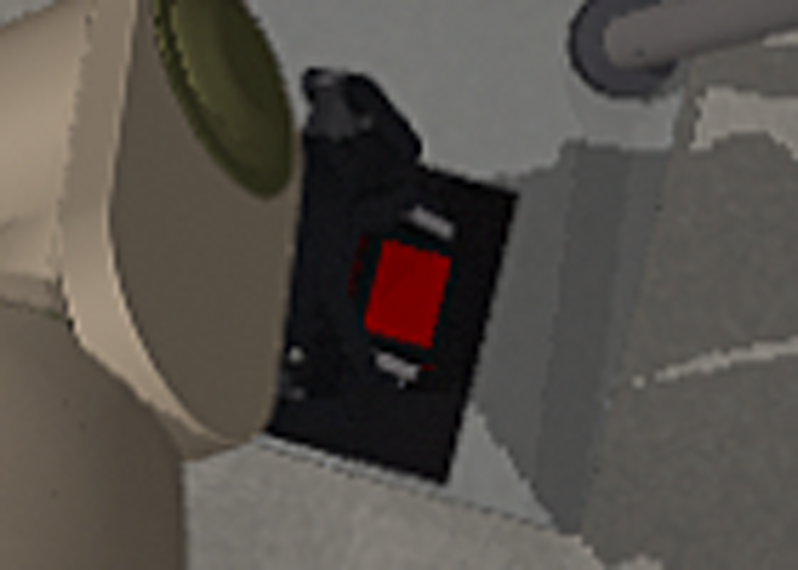

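```bash
python3 - <<'E'
from h import *
i=ctrl.camera_info("top")
f=lambda X:cv2.projectPoints(np.array(X,float),cv2.Rodrigues(i['R'])[0],i['t'],i['K'],i['dist'])[0].reshape(-1,2)
a=cv2.imread("pics/top0.png").astype(int)
g=a.mean(2)
# compare model outline to image: fit shift by max correlation of rendered nest (walls top z40, floor z34)
def render(N,S=8):
    def poly(im,pts,val):
        p=((f(pts)-[425,235]+.5)*S); cv2.fillPoly(im,[np.round(p).astype(np.int32)],val)
    R=lambda x0,x1,y0,y1,z:[N+x*nx+y*ny+(z-34)*up for x,y in((x0,y0),(x1,y0),(x1,y1),(x0,y1))]
    im=np.full((36*S,36*S),25,np.uint8)
    poly(im,R(-31.5,31.5,27.5,27.5,40)[:2]+[N+31.5*nx+27.5*ny-10*up,N-31.5*nx+27.5*ny-10*up],150) # outer side, approx
    poly(im,R(-21,21,-22.5,22.5,34),215)
    for s in(1,-1):
        poly(im,R(-31.5,31.5,s*22.5,s*27.5,40),225)
        for t in(1,-1): poly(im,R(t*26.5,t*31.5,s*18,s*22.5,40),225)
    return cv2.resize(im,(36,36),interpolation=cv2.INTER_AREA).astype(float)
ob=g[235:271,425:461]
best=[]
for dx in np.arange(-6,6.1,.5):
    for dy in np.arange(-6,6.1,.5):
        r=render(N+[dx,dy,0]);best.append((np.corrcoef(r.ravel(),ob.ravel())[0,1],dx,dy))
print(sorted(best)[-4:])
# tile glaze, current
im=ctrl.capture("top").astype(int);P,C,s=pose();cen=P+C.apply([.58,0,-12.5])
tx=C.apply([-.7071,0,-.7071]);tz=C.apply([.7071,0,-.7071])  # glaze normal, tile z
ty=C.apply([0,1,0]);print(tx.round(3),tz.round(3))
def rt(c,S=8):
    m=np.zeros((40*S,40*S),np.uint8)
    p=(f([c+6*tx+y*ty+z*tz for y,z in((-18,-14),(18,-14),(18,14),(-18,14))])-[432,232]+.5)*S
    cv2.fillPoly(m,[np.round(p).astype(np.int32)],200);return cv2.resize(m,(40,40),interpolation=cv2.INTER_AREA).astype(float)
ob=(im[232:272,432:472,0]-im[232:272,432:472,1]).astype(float);ob[:, :12]=0
b=[(np.corrcoef(rt(cen+[dx,dy,0]).ravel(),ob.ravel())[0,1],dx,dy) for dx in np.arange(-5,5.1,.5) for dy in np.arange(-5,5.1,.5)]
print(sorted(b)[-4:])
E
```

```text
[(np.float64(0.9518834113432796), np.float64(0.5), np.float64(2.0)), (np.float64(0.9519162468661904), np.float64(0.0), np.float64(2.0)), (np.float64(0.9537858836295866), np.float64(0.0), np.float64(1.5)), (np.float64(0.9537971988451774), np.float64(0.5), np.float64(1.5))]
[-0.002  0.004  1.   ] [ 0.288  0.958 -0.004]
[(np.float64(0.9889373846888585), np.float64(0.0), np.float64(1.0)), (np.float64(0.9897748819531595), np.float64(0.0), np.float64(1.5)), (np.float64(0.9917931542985297), np.float64(0.5), np.float64(1.0)), (np.float64(0.991991750450001), np.float64(0.5), np.float64(1.5))]
```

In the top camera the nest and the held tile show the same shift of (0.5, 1.5) mm, so their relative position is right. Lowering to just above the pocket.

Emit:
arm_command:
  increments:
    - {"dr": [0.001,0.005,-0.006],"offset": [0.08,-0.004,0.07],"hand": -1}
    - {"dr": [0,0,0],"offset": [0.08,-0.004,0.07],"hand": -1}
    - {"dr": [0,0,0],"offset": [0.077,-0.003,0.071],"hand": -1}
    - {"dr": [0,0,0],"offset": [0,0,0],"hand": -1}
    - {"dr": [0,0,0],"offset": [0,0,0],"hand": -1}

```text
time_s: 17.7
eef_pos: [485.7, -260.2, 39.5]
ee_rot: [0.227, 0.74, 0.553, -0.308]
force: [-0.9, -0.5, -0.9]
grip_width: 0.58
grip_force: 43.8
```

```bash
python3 - <<'E'
from h import *
go(target(0.5),CT);go(target(9),CT); P,C,s=pose();print(s['force'],C.apply([-.7071,0,-.7071]).round(4))
E
```

```text
t 17.7 P [ 485.7 -260.2   39.5] off/120 [0.027 0.011 0.037] dr/(pi/4) [-0.003 -0.     0.006] nrows 0.1
t 17.7 P [ 485.7 -260.2   39.5] off/120 [-0.023  0.01  -0.013] dr/(pi/4) [-0.003 -0.     0.006] nrows 0.1
[-0.89871277 -0.51359688 -0.92718658] [ 0.0046 -0.0016  1.    ]
```

Emit:
arm_command:
  increments:
    - {"dr": [0,0,0],"offset": [0,0,0],"hand": -1}

```text
time_s: 17.8
eef_pos: [485.8, -260.2, 40.2]
ee_rot: [0.227, 0.74, 0.553, -0.308]
force: [-0.4, -0.0, -0.8]
grip_width: 0.577
grip_force: 43.9
```

Emit:
arm_command:
  increments:
    - {"dr": [0,0,0],"offset": [0,0,0],"hand": -1}

```text
time_s: 17.9
eef_pos: [486.0, -260.2, 40.6]
ee_rot: [0.228, 0.74, 0.553, -0.308]
force: [-0.7, 0.5, -1.4]
grip_width: 0.575
grip_force: 43.9
```

Emit:
arm_command:
  increments:
    - {"dr": [0,0,0],"offset": [0,0,0],"hand": -1}

```text
time_s: 18.0
eef_pos: [486.0, -260.2, 40.7]
ee_rot: [0.228, 0.74, 0.553, -0.308]
force: [0.3, 0.5, -0.9]
grip_width: 0.576
grip_force: 43.9
```

Emit:
arm_command:
  increments:
    - {"dr": [0,0,0],"offset": [0,0,0],"hand": -1}

```text
time_s: 18.1
eef_pos: [486.0, -260.2, 40.7]
ee_rot: [0.228, 0.74, 0.553, -0.308]
force: [0.5, 0.1, -1.3]
grip_width: 0.575
grip_force: 43.9
```

Emit:
arm_command:
  increments:
    - {"dr": [0,0,0],"offset": [0,0,0],"hand": -1}

```text
time_s: 18.2
eef_pos: [486.0, -260.3, 40.7]
ee_rot: [0.228, 0.74, 0.553, -0.308]
force: [0.3, -0.2, -0.5]
grip_width: 0.576
grip_force: 43.9
```

Emit:
arm_command:
  increments:
    - {"dr": [-0.003,0,0.006],"offset": [-0.005,0.008,0.005],"hand": -1}
    - {"dr": [0,0,0],"offset": [0,0,0],"hand": -1}
    - {"dr": [0,0,0],"offset": [0,0,0],"hand": -1}
    - {"dr": [0,0,0],"offset": [0,0,0],"hand": -1}
    - {"dr": [0,0,0],"offset": [0,0,0],"hand": -1}
    - {"dr": [0,0,0],"offset": [0,0,0],"hand": -1}

```text
time_s: 18.8
eef_pos: [486.7, -261.4, 40.5]
ee_rot: [0.229, 0.741, 0.552, -0.306]
force: [-0.8, 0.6, -0.5]
grip_width: 0.578
grip_force: 43.9
```

```bash
python3 - <<'E'
from h import *
go(target(0),CT); P,C,s=pose();print(s['force'],C.apply([-.7071,0,-.7071]).round(4))
e=P-target(0);print('err nx,ny,h',e@nx,e@ny,e[2])
E
```

```text
t 18.8 P [ 486.7 -261.4   40.5] off/120 [ 0.041 -0.     0.041] dr/(pi/4) [ 0.001 -0.    -0.002] nrows 0.1
[-0.84336183  0.63023971 -0.52824563] [-1.6e-03  5.0e-04  1.0e+00]
err nx,ny,h -0.001105716164252314 0.011781478811777346 6.9720631747848145
```

Exactly over the pocket, 7 mm up. Lowering in small steps.

Emit:
arm_command:
  increments:
    - {"dr": [0,0,0],"offset": [0.009,0,0.009],"hand": -1}
    - {"dr": [0,0,0],"offset": [0.008,0,0.008],"hand": -1}
    - {"dr": [0,0,0],"offset": [0.006,0,0.006],"hand": -1}
    - {"dr": [0,0,0],"offset": [0,0,0],"hand": -1}
    - {"dr": [0,0,0],"offset": [0,0,0],"hand": -1}
    - {"dr": [0,0,0],"offset": [0,0,0],"hand": -1}

```text
time_s: 19.4
eef_pos: [486.7, -261.4, 36.7]
ee_rot: [0.229, 0.741, 0.552, -0.306]
force: [-0.1, -0.5, -0.2]
grip_width: 0.579
grip_force: 43.9
```

Emit:
arm_command:
  increments:
    - {"dr": [0,0,0],"offset": [0.007,0,0.007],"hand": -1}
    - {"dr": [0,0,0],"offset": [0.006,0,0.006],"hand": -1}
    - {"dr": [0,0,0],"offset": [0,0,0],"hand": -1}
    - {"dr": [0,0,0],"offset": [0,0,0],"hand": -1}
    - {"dr": [0,0,0],"offset": [0,0,0],"hand": -1}

```text
time_s: 19.9
eef_pos: [486.7, -261.3, 34.4]
ee_rot: [0.229, 0.741, 0.552, -0.306]
force: [-0.4, -0.5, -0.9]
grip_width: 0.576
grip_force: 43.9
```

Emit:
arm_command:
  increments:
    - {"dr": [0,0,0],"offset": [0.004,0,0.004],"hand": -1}
    - {"dr": [0,0,0],"offset": [0.003,0,0.003],"hand": -1}
    - {"dr": [0,0,0],"offset": [0,0,0],"hand": -1}
    - {"dr": [0,0,0],"offset": [0,0,0],"hand": -1}
    - {"dr": [0,0,0],"offset": [0,0,0],"hand": -1}

```text
time_s: 20.4
eef_pos: [486.7, -261.4, 34.2]
ee_rot: [0.23, 0.741, 0.551, -0.307]
force: [-2.0, 3.6, 7.1]
grip_width: 0.574
grip_force: 44.8
```

7 N of contact with the tile about 5 mm below the wall tops, so it's on the pocket floor. Releasing, then retreating along the fingers.

Emit:
arm_command:
  increments:
    - {"dr": [0,0,0],"offset": [0,0,0],"hand": 0.25}
    - {"dr": [0,0,0],"offset": [0,0,0],"hand": 0.35}
    - {"dr": [0,0,0],"offset": [0,0,0],"hand": 0.45}
    - {"dr": [0,0,0],"offset": [0,0,0],"hand": 0.45}
    - {"dr": [0,0,0],"offset": [0,0,-0.03],"hand": 0.45}
    - {"dr": [0,0,0],"offset": [0,0,-0.08],"hand": 0.45}
    - {"dr": [0,0,0],"offset": [0,0,-0.15],"hand": 0.45}

```text
time_s: 21.1
eef_pos: [492.7, -239.7, 55.6]
ee_rot: [0.229, 0.741, 0.552, -0.307]
force: [-1.3, -0.5, -0.3]
grip_width: 0.724
grip_force: 0.0
```

Emit:
arm_command:
  increments:
    - {"dr": [0,0,0],"offset": [0,0,-0.3],"hand": 0.45}
    - {"dr": [0,0,0],"offset": [0,0,-0.3],"hand": 0.45}
    - {"dr": [0,0,0],"offset": [0,0,-0.3],"hand": 0.45}
    - {"dr": [0,0,0],"offset": [-0.25,0,-0.25],"hand": 0.45}
    - {"dr": [0,0,0],"offset": [-0.25,0,-0.25],"hand": 0.45}
    - {"dr": [0,0,0],"offset": [0,0,-0.3],"hand": 0.45}
    - {"dr": [0,0,0],"offset": [0,0,0],"hand": 0.45}
    - {"dr": [0,0,0],"offset": [0,0,0],"hand": 0.45}

```text
time_s: 21.9
eef_pos: [521.8, -141.5, 242.4]
ee_rot: [0.23, 0.741, 0.552, -0.306]
force: [0.3, 0.2, -0.1]
grip_width: 0.723
grip_force: 0.0
```

```bash
python3 - <<'E'
from h import *
im=ctrl.capture("top");a=im[200:300,380:520,::-1];b=im[160:285,160:260,::-1]
cv2.imwrite("pics/t8.png",np.hstack([cv2.resize(a,(770,550),interpolation=cv2.INTER_CUBIC)]))
f0=cv2.imread("pics/top0.png");print('rack diff',np.abs(f0[160:285,160:260].astype(int)-b).max(2).__gt__(60).sum(),'others diff',(np.abs(f0[120:190,220:400].astype(int)-im[120:190,220:400,::-1]).max(2)>60).sum())
i=ctrl.camera_info("top");f=lambda X:cv2.projectPoints(np.array(X,float),cv2.Rodrigues(i['R'])[0],i['t'],i['K'],i['dist'])[0].reshape(-1,2)
x0,y0=425,235;im=im.astype(int);ob=(im[y0:y0+36,x0:x0+36,0]-im[y0:y0+36,x0:x0+36,1]).astype(float)
def rt(c,yaw,S=8):
    m=np.zeros((36*S,36*S),np.uint8);ty=Ro.from_euler('z',yaw,degrees=True).apply(nx);tz=Ro.from_euler('z',yaw,degrees=True).apply(ny)
    p=(f([c+14*up+y*ty+z*tz for y,z in((-18,-14),(18,-14),(18,14),(-18,14))])-[x0,y0]+.5)*S
    cv2.fillPoly(m,[np.round(p).astype(np.int32)],200);return cv2.resize(m,(36,36),interpolation=cv2.INTER_AREA).astype(float)
b=[(np.corrcoef(rt(N+[dx,dy,0],w).ravel(),ob.ravel())[0,1],dx,dy,w) for dx in np.arange(-4,4.1,.5) for dy in np.arange(-4,4.1,.5) for w in(-6,-3,0,3,6)]
for q in sorted(b)[-3:]: print(np.round(q,3))
E
```

```text
rack diff 172 others diff 867
[0.975 0.    2.    0.   ]
[0.976 1.    2.    0.   ]
[0.979 0.5   2.    0.   ]
```

View pics/t8.png

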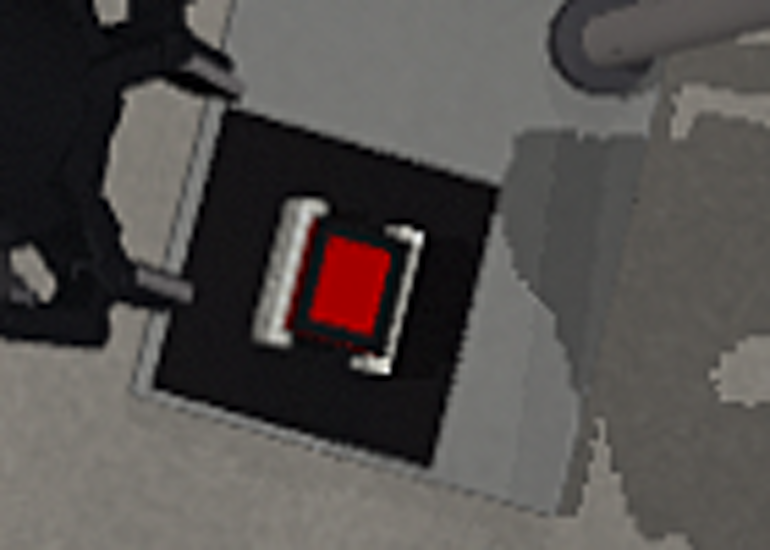

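The tile sits in the nest glaze up, square and centred at about (350,285) in the crop. It shows the same bias as the pocket itself, and the gripper is clear. Handing in.

```bash
python3 -c "
from rig import ctrl
print(ctrl.finish_job())"
```

```text
the job is handed in; nothing more can be done
None
```

The red tile is seated in the nest glazed side up and released, with the gripper clear, and the job was handed in at about 22 s; the hand-in returned no verdict. In the last picture the tile is centred and square in the pocket. I did not check the other tiles, loupe, colour meter and jar one by one at the end.

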